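# Back off the extruder's die ring by two turns

### The job

The knurled ring on top of the clay extruder holds the die and has to be backed off before the die is changed. Push it round counter-clockwise (seen from above) with a fingertip against its knurled rim, gripping and lifting nothing, until its white line has come round to the red arrow on the die for the second time, and leave it lined up there. Do not unscrew it further, and leave the jars and the cup beside it standing where they are.

Things in the scene. Friction and masses are not known exactly. Their poses are not given: they have to be found in the camera images.
- extruder: clay extruder standing upright, bolted to the bench (it cannot move): aluminium foot 120 mm across and 12 mm high, barrel 84 mm across, knurled dark steel ring round its top end. Origin: centre of the foot's underside on the bench; z up along the axis of barrel and ring. Its place and yaw vary
- ring (a joint): turn of the ring in rad, growing counter-clockwise seen from above. 0 = screwed tight, white line and red arrow in line; starts 0.5 to 2.4 rad from tight, before the first passing of the arrow at 6.283 (one turn); the second is at 12.566 (two turns). Runs to 18.85. Steady friction about 0.12 N m: it does not spring back and stops when let go. It rises 5 mm per turn on its thread
- ring_top (a point): point on the ring's axis, level with its top face (105 mm above the bench at joint value 0; 115 mm at two turns). The ring is 26 mm tall and 100 mm across, with 24 upright half-round ribs standing 3 mm proud, so 106 mm over the ribs: too wide to grip; a finger moved along the rim, pressed 1 to 2 mm into the ribs, takes the ring with it
- white_line (a point): middle of the white line on the ring's top face, 42.5 mm from the axis; turns with the ring (the line also runs down the rim)
- red_arrow (a point): tip of the red arrow on the fixed aluminium die plate inside the ring, 30 mm from the axis, 104 mm above the bench; the arrow points outward along the extruder's own x axis
- black_lid_jar: loose yellow glaze jar with black lid, 50 mm across, 65 mm tall, origin at the centre of its underside; stands about 150 mm from the extruder's axis; leave it standing
- teal_lid_jar: loose white glaze jar with teal lid, 51 mm across, 59 mm tall, origin at the centre of its underside; stands about 140 mm from the extruder's axis; leave it standing
- slip_cup: loose beige cup, 69 mm across, 52 mm tall, origin at the centre of its underside; stands about 150 mm from the extruder's axis; leave it standing
There are look-alikes about, which are no part of the job. What is shaped like the slip_cup but blue is not meant. Of the things that look like the black_lid_jar, take the one that is farthest to the robot's right at the start.

How it is judged:
By the outcome, as a careful person would: the job done as asked, in the order asked, and still so for the second after the job is handed in, with the robot touching nothing.
It also fails if it takes over 58 s, if anything falls off the work surface, if the arm or the gripper's body presses on something with over 40 N, if the wrist force passes 120 N, or if a joint passes its speed limit or range.

### The arm

A 6-joint arm with a two-finger parallel gripper is mounted at the origin on a cart in front of the work surface, level with it; the furniture and walls round the work are solid. World frame = base frame: x ahead of the robot, y to its left, z up, the work surface at z = 0. Lengths are in m, angles in rad, forces in N, time in s.
With the tool pointing down it reaches from about 0.425 to 0.95 m from the base axis. Payload 3.5 kg.
Tool frame: the origin (TCP) lies at the very end of the fingers, on their centre line; the grasp point (between the pads) lies 19 mm behind it; z points along the fingers, y is the line along which they close (so a half turn about z gives the same grasp; the last joint's range is limited). The gripper opens to 85 mm and grips with 20 to 120 N. Pads are 22 mm wide; open, the fingers measure 114 mm over their backs; the gripper's body (76 mm by 85 mm) begins 54 mm behind the grasp point. The pads swing forward as they close: fully open they stand 13 mm farther back than shut.
Start: joints at [1.178, 0.286, 1.577, -0, 1.279, -0.15], TCP at [0.162, 0.655, 0.231] pointing down, gripper open.
Joint ranges: [-2.77, 2.77], [-0.9, 2.22], [0.21, 2.48], [-1.53, 4.67], [0.24, 2.81], [-2.84, 2.84]. Speed limits (rad/s): [2.79, 2.79, 3.14, 3.14, 3.14, 3.14].

### API

Orientations are given as a unit quaternion [w, x, y, z].
In Python, from station import bot gives the robot as it stands.
- The arm moves only by the tool servo_tool, never from a script. Its argument "commands" is a list that holds one entry, the list of rows, each a list of 7 numbers: the opening, from -1 (shut) to 1 (fully open), then the shift along the tool's x, y, z as a fraction of full scale, then the turn, a rotation vector about the tool's x, y, z as a fraction of full scale. A call has 1 to 12 rows; each row is the pose to reach, as a shift and turn from the pose commanded when the call began, along the tool's axes at that moment; what a row does not reach only later rows make up. Full scale, the value 1, is 0.25 m for a shift and 45 degrees for a turn. A row lasts 1/12 s, in which the tool goes at most 41.7 mm and 7.16 degrees, less where a joint would pass 70% of its speed; a pose out of reach is approached as far as the arm can. A call with a number of a shift or a turn outside -1 to 1 is refused whole. A call with a gripper value outside its range is refused whole. The fingers move at their own pace and stop on an object; the grip force is fixed at half the most. Time passes only in rows, so rows that repeat a pose let the fingers close. It gives the time, the measured TCP pose, the force, the opening and the grip force at its end, in the units of the state.
- bot.get_obs(): the state, without advancing time (a new reading comes with each control period).
- bot.grab_frame(name): name is "scene" or "top" or "wrist"; returns the picture (384x512x3 uint8, red, green, blue); there is no depth.
- bot.get_calibration(name): a dict with "fx", "fy", "cx", "cy" (pixels), "rvec" (rotation vector, rad) and "tvec" (3), from world to camera coordinates, as OpenCV has them. Camera axes: x right, y down, z forward; pixel columns grow to the right and rows downward; lengths in m; the calibration is good to about 2 mm. A picture is of the moment at which its call begins: read the wrist's pose just before it. get_calibration takes no time and is no camera call; for the wrist camera it gives the pose at the moment of the call.
- bot.hand_in(): hands the job in; it is judged then, once.
The state is a dict: "time": time; "joint_positions": joint angles; "qvel": joint speeds; "joint_efforts": joint torques, N m; "eef_pos": TCP position; "tool_rot": TCP orientation; "ft_force": force on the tool from outside, world axes, zero at the start; "wrist_torque": the same for the moment, N m; "width": finger opening in m; "finger_force": force on a finger pad.
Only numpy, scipy, OpenCV 4.12 (cv2) and the standard library are available. Lean on these libraries where they do the work, as an engineer would, in place of code of your own. Each camera call takes 0.05 s, during which the arm holds its last target. There are 200 camera calls.

## Working session

There is one attempt and no reset: what is moved stays moved. The work goes in short steps, Python scripts to look and compute and a tool call to move; the robot and the scene stay as the last step left them, time stands still between calls to the robot, and variables do not carry over. Pictures are saved under pics/ and viewed, at most 10 in all, crops included, and the job is handed in when it is done.

Besides the shell and the picture viewer there is one more tool, called as name(argument=value, ...), one argument or row to a line, values as JSON. servo_tool: Moves the arm, as the interface text tells. Shift numbers are shares of 0.25 m and turn numbers shares of 45 degrees, none past 1 either way. Its arguments: {"type":"object","properties":{"commands":{"type":"array","items":{"type":"array","items":{"type":"array","items":{"type":"number","minimum":-1,"maximum":1}}}}},"required":["commands"]}

```bash
ls; mkdir -p pics; python3 - <<'E'
from station import bot
import cv2,numpy as np
o=bot.get_obs()
print({k:np.round(v,3).tolist() for k,v in o.items()})
for n in ("scene","top"):
    im=bot.grab_frame(n); cv2.imwrite(f"pics/{n}0.png",im[:,:,::-1])
    c=bot.get_calibration(n); print(n,{k:np.round(v,4).tolist() for k,v in c.items()})
a=cv2.imread("pics/scene0.png");b=cv2.imread("pics/top0.png")
E
```

```text
pics
{'time': 0.0, 'joint_positions': [1.178, 0.287, 1.578, -0.0, 1.279, -0.15], 'qvel': [0.0, -0.003, 0.002, -0.001, 0.0, 0.0], 'joint_efforts': [-0.0, -40.6, -29.262, -0.0, 0.006, 0.0], 'eef_pos': [0.162, 0.655, 0.23], 'tool_rot': [-0.0, 0.121, 0.993, -0.001], 'ft_force': [0.561, -0.039, 0.092], 'wrist_torque': [0.017, 0.046, -0.006], 'finger_force': 0.0, 'width': 0.085}
scene {'fx': 391.0409, 'fy': 391.0409, 'cx': 250.66, 'cy': 188.1914, 'rvec': [2.0401, -1.2192, 0.5694], 'tvec': [0.0513, 0.4405, 0.5111]}
top {'fx': 463.5492, 'fy': 463.5492, 'cx': 256.4287, 'cy': 190.3557, 'rvec': [2.1782, -2.2082, 0.0857], 'tvec': [0.3021, 0.48, 0.9724]}
```

View pics/top0.png

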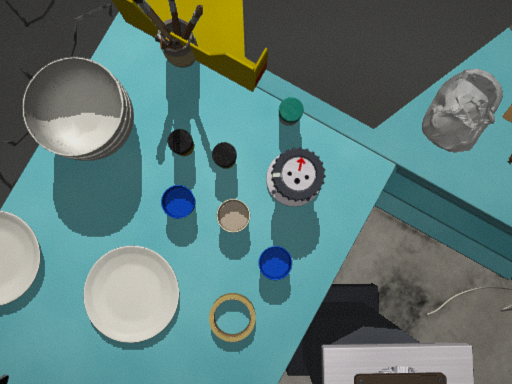

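View pics/scene0.png

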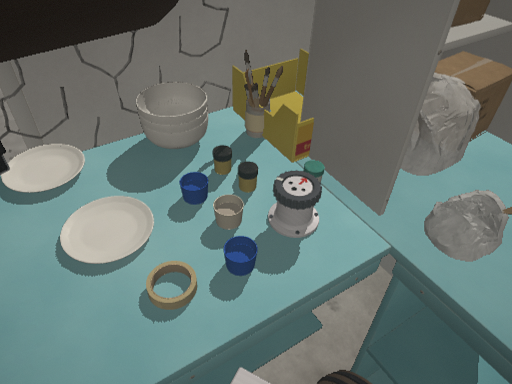

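```bash
cat > h.py <<'E'
from station import bot
import cv2,numpy as np
def cal(n):
    c=bot.get_calibration(n) if isinstance(n,str) else n
    R=cv2.Rodrigues(np.array(c["rvec"],float))[0]; t=np.array(c["tvec"],float).reshape(3)
    K=np.array([[c["fx"],0,c["cx"]],[0,c["fy"],c["cy"]],[0,0,1.]])
    return K,R,t
def proj(n,P):
    K,R,t=cal(n); q=(np.atleast_2d(P)@R.T+t)@K.T
    return q[:,:2]/q[:,2:]
def ray(n,px,z):
    K,R,t=cal(n); px=np.atleast_2d(px).astype(float)
    d=np.c_[px,np.ones(len(px))]@np.linalg.inv(K).T@R; c=-R.T@t
    return c+d*((z-c[2])/d[:,2])[:,None]
E
python3 - <<'E'
from h import *
np.set_printoptions(precision=3,suppress=True)
for n in("scene","top"):
    K,R,t=cal(n); print(n,"cam",-R.T@t, proj(n,[[0,0,0],[.162,.655,.23],[.5,0,0],[.5,.3,0]]).tolist())
print("top: ring,whiteline,arrow tip",ray("top",[[298,174],[277,176],[301,158]],.107))
print("blk jars,teal, cup",ray("top",[[180,140],[224,155]],.065),ray("top",[[291,109]],.059),ray("top",[[234,214],[275,263],[179,202]],.052))
print("panel bottom edge scene",ray("scene",[[310,155],[385,213]],0))
print("table edge top",ray("top",[[255,75],[395,160],[285,380]],0))
im=cv2.imread("pics/top0.png"); cv2.imwrite("pics/tc.png",cv2.resize(im[130:220,250:345],None,fx=6,fy=6,interpolation=cv2.INTER_CUBIC))
E
```

```text
scene cam [-0.105  0.02   0.668] [[289.9077292785862, 525.2401302194365], [-6.489927211828393, 165.80462168426234], [382.1859298636072, 256.63052928994495], [258.1253035828466, 208.7456428077796]]
top cam [0.419 0.308 0.999] [[400.4381887169516, 419.2065644263387], [37.28405298508056, 384.2202455089938], [392.4522386200673, 181.68496622999606], [254.16060189684148, 183.4964224140484]]
top: ring,whiteline,arrow tip [[0.509 0.216 0.107]
 [0.505 0.256 0.107]
 [0.54  0.209 0.107]]
blk jars,teal, cup [[0.585 0.45  0.065]
 [0.553 0.361 0.065]] [[0.648 0.223 0.059]] [[0.434 0.342 0.052]
 [0.334 0.26  0.052]
 [0.46  0.454 0.052]]
panel bottom edge scene [[0.762 0.268 0.   ]
 [0.635 0.026 0.   ]]
table edge top [[ 0.739  0.295 -0.   ]
 [ 0.547 -0.007  0.   ]
 [ 0.085  0.241  0.   ]]
```

View pics/tc.png

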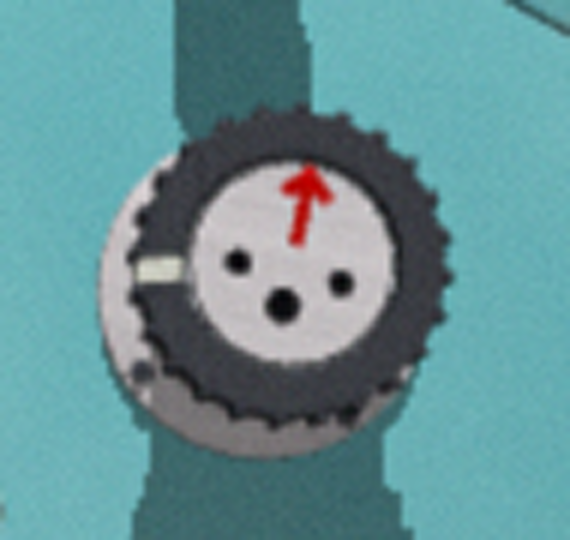

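```bash
python3 - <<'E'
from h import *
from scipy.spatial.transform import Rotation as Rn
np.set_printoptions(precision=4,suppress=True)
o=bot.get_obs(); q=o["tool_rot"]; T=Rn.from_quat([q[1],q[2],q[3],q[0]]).as_matrix()
K,R,t=cal("wrist"); C=-R.T@t; print(K[0],"cam in tool",T.T@(C-o["eef_pos"]),"\ncam axes in tool (cols x,y,z)\n",T.T@R.T); print("T",T)
# shift to hover (0.43,0.20,0.24)
print("shift tool m",T.T@(np.array([.45,.19,.24])-o["eef_pos"]))
print("wall end",ray("top",[[375,128],[265,80]],0), proj("top",[[.762,.268,.5],[.635,.026,.5]]).tolist(), proj("scene",[[.762,.268,.5],[.635,.026,.5]]).tolist())
im=cv2.imread("pics/top0.png"); hsv=cv2.cvtColor(im,cv2.COLOR_BGR2HSV)
m=(cv2.inRange(hsv,(0,0,40),(180,90,110))).copy(); m[:140]=0;m[:,:255]=0;m[215:]=0;m[:,335:]=0
ys,xs=np.nonzero(m); P=ray("top",np.c_[xs,ys],.1065)
c=np.array([.509,.216]); 
for _ in range(3):
    r=np.hypot(*(P[:,:2]-c).T); print(len(r),np.percentile(r,[1,50,95,99]),c)
    h=P[(r<.055)&(r>.034),:2]; (cx,cy),rr=cv2.minEnclosingCircle(h.astype(np.float32)); c=np.array([cx,cy])
print("c",c,rr)
r=hsv; m=cv2.inRange(hsv,(0,150,100),(8,255,255))|cv2.inRange(hsv,(172,150,100),(180,255,255)); m[:140]=0;m[200:]=0;m[:,:280]=0;m[:,320:]=0
ys,xs=np.nonzero(m); A=ray("top",np.c_[xs,ys],.104)[:,:2]; print("arrow mean",A.mean(0), np.degrees(np.arctan2(*(A.mean(0)-c)[::-1])))
# plate centroid
m=cv2.inRange(hsv,(0,0,150),(180,60,255))
E
```

```text
[292.755    0.     257.5461] cam in tool [ 0.0766 -0.0001 -0.1417] 
cam axes in tool (cols x,y,z)
 [[-0.0012 -0.9547 -0.2976]
 [ 1.     -0.0005 -0.0026]
 [ 0.0023 -0.2976  0.9547]]
T [[-0.9707  0.2404 -0.0008]
 [ 0.2404  0.9707 -0.0019]
 [ 0.0003 -0.0021 -1.    ]]
shift tool m [-0.3913 -0.3818 -0.0093]
wall end [[ 0.6182  0.0343  0.    ]
 [ 0.7275  0.2731 -0.    ]] [[282.2904165255909, -85.48644607921076], [501.85186434275323, 22.690183809176602]] [[341.7723164590387, -47.441472012797156], [466.64246182083207, -12.354545663338287]]
1369 [0.0153 0.0435 0.0569 0.0654] [0.509 0.216]
1369 [0.0149 0.0435 0.0563 0.0648] [0.5081 0.2157]
1369 [0.0146 0.0435 0.056  0.0652] [0.5079 0.2152]
c [0.5078 0.2149] 0.05462884530425072
arrow mean [0.531  0.2103] -11.394657063287886
```

servo_tool(
  commands=[
    [[-1, -0.3, -0.2, 0, 0, 0, -0.1], [-1, -0.6, -0.4, 0, 0, 0, -0.2], [-1, -0.9, -0.6, 0, 0, 0, -0.31], [-1, -0.98, -0.66, 0, 0, 0, -0.31], [-1, -0.98, -0.66, 0, 0, 0, -0.31], [-1, -0.98, -0.66, 0, 0, 0, -0.31], [-1, -0.98, -0.66, 0, 0, 0, -0.31], [-1, -0.98, -0.66, 0, 0, 0, -0.31], [-1, -0.98, -0.66, 0, 0, 0, -0.31]],
  ],
)

```text
time: 0.85
eef_pos: [0.3617, 0.4344, 0.2309]
tool_rot: [-0.0, 0.002, 1.0, -0.0]
ft_force: [-0.1, -0.3, -0.5]
width: 0.0003
finger_force: 0.0
```

servo_tool(
  commands=[
    [[-1, -0.26, -0.29, 0, 0, 0, 0], [-1, -0.52, -0.58, 0.06, 0, 0, 0], [-1, -0.79, -0.88, 0.12, 0, 0, 0], [-1, -0.79, -0.88, 0.12, 0, 0, 0], [-1, -0.79, -0.88, 0.12, 0, 0, 0], [-1, -0.79, -0.88, 0.12, 0, 0, 0], [-1, -0.79, -0.88, 0.12, 0, 0, 0], [-1, -0.79, -0.88, 0.12, 0, 0, 0], [-1, -0.79, -0.88, 0.12, 0, 0, 0], [-1, -0.79, -0.88, 0.12, 0, 0, 0]],
  ],
)

```text
time: 1.68
eef_pos: [0.5573, 0.2176, 0.2008]
tool_rot: [-0.001, -0.001, 1.0, 0.0]
ft_force: [0.0, 0.2, -0.1]
width: 0.0001
finger_force: 0.0
```

```bash
cat >> h.py <<'E'
def look(name):
    c=bot.get_calibration("wrist"); im=bot.grab_frame("wrist")[:,:,::-1].copy(); cv2.imwrite(f"pics/{name}.png",im); np.save(f"pics/{name}.npy",c,allow_pickle=True); return c,im
E
python3 - <<'E'
from h import *
print(bot.get_obs()["joint_positions"]); look("w1")
E
```

```text
[ 2.02391085e-01  1.46482426e-01  1.79851502e+00  1.03523107e-03
  1.19800092e+00 -1.37007913e+00]
```

View pics/w1.png

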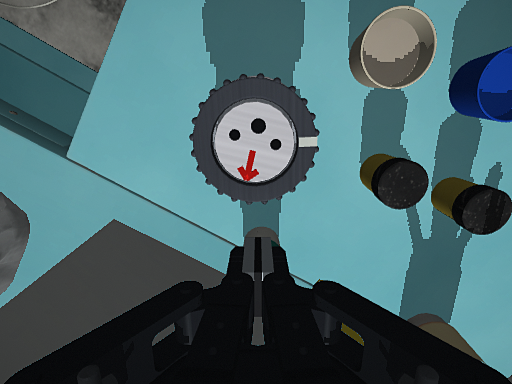

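```bash
cat >> h.py <<'E'
def measure(name,z,c0,yaw=None):
    """ring centre, arrow and line angle (deg) from a saved wrist view; z = ring top height"""
    c=np.load(f"pics/{name}.npy",allow_pickle=True).item(); im=cv2.imread(f"pics/{name}.png"); hsv=cv2.cvtColor(im,cv2.COLOR_BGR2HSV)
    H,W=im.shape[:2]; g=np.stack(np.meshgrid(np.arange(W),np.arange(H)),-1).reshape(-1,2)
    P=ray(c,g,z)[:,:2]; r=np.hypot(*(P-c0).T); a=np.arctan2(*(P-c0)[:,::-1].T)
    h=hsv.reshape(-1,3).astype(int)
    white=(h[:,2]>150)&(h[:,1]<60); red=(h[:,1]>140)&(h[:,2]>90)&((h[:,0]<10)|(h[:,0]>170))
    disc=white|red
    res={}
    pl=(disc&(r<.037)).reshape(H,W).astype(np.uint8)
    cn=cv2.findContours(pl,cv2.RETR_EXTERNAL,cv2.CHAIN_APPROX_NONE)[0]
    if cn:
        k=max(cn,key=cv2.contourArea)[:,0]; Q=ray(c,k,.104)[:,:2].astype(np.float32); (x,y),_=cv2.minEnclosingCircle(Q); res["plate"]=(round(x,4),round(y,4),round(_,4))
    A=ray(c,g[red&(r<.036)],.104)[:,:2]-c0
    if len(A): res["arrow"]=(round(np.degrees(np.arctan2(*A.mean(0)[::-1])),1),len(A))
    w=white&(r>.0385)&(r<.0485)
    if w.sum(): 
        d=np.exp(1j*a[w]); res["line"]=(round(np.degrees(np.angle(d.mean())),1),int(w.sum()),round(abs(d.mean()),4), round(r[w].mean(),4))
    return res
E
python3 - <<'E'
from h import *
c,im=np.load("pics/w1.npy",allow_pickle=True).item(),cv2.imread("pics/w1.png")
hsv=cv2.cvtColor(im,cv2.COLOR_BGR2HSV)
m=cv2.inRange(hsv,(0,0,0),(180,90,255)); m[210:]=0; m[:70]=0; m[:,:180]=0; m[:,330:]=0
k=max(cv2.findContours(m,0,1)[0],key=cv2.contourArea)[:,0]
for z in (.1065,.105): print("ring",z,cv2.minEnclosingCircle(ray(c,k,z)[:,:2].astype(np.float32)))
for c0 in ([.508,.215],[.511,.215]): print(measure("w1",.1065,np.array(c0)))
E
```

```text
ring 0.1065 ((0.5093446969985962, 0.2142767608165741), 0.05215197429060936)
ring 0.105 ((0.5095254778862, 0.21425709128379822), 0.05248264968395233)
{'plate': (0.5082, 0.2145, 0.0332), 'arrow': (np.float64(-13.9), 280), 'line': (np.float64(90.0), 115, np.float64(0.9987), np.float64(0.0434))}
{'plate': (0.5082, 0.2145, 0.0332), 'arrow': (np.float64(-16.0), 280), 'line': (np.float64(94.1), 115, np.float64(0.9987), np.float64(0.0435))}
```

servo_tool(
  commands=[
    [[-1, 0.1, -0.17, 0, 0, 0, 0], [-1, 0.2, -0.34, 0, 0, 0, 0], [-1, 0.2, -0.34, 0, 0, 0, 0], [-1, 0.2, -0.34, 0.14, 0, 0, 0], [-1, 0.2, -0.34, 0.28, 0, 0, 0], [-1, 0.2, -0.34, 0.43, 0, 0, 0], [-1, 0.2, -0.34, 0.43, 0, 0, 0], [-1, 0.2, -0.34, 0.43, 0, 0, 0], [-1, 0.2, -0.34, 0.43, 0, 0, 0]],
  ],
)

```text
time: 2.48
eef_pos: [0.509, 0.1326, 0.0959]
tool_rot: [0.001, -0.001, 1.0, 0.0]
ft_force: [0.2, -0.2, -0.2]
width: -0.0003
finger_force: 0.0
```

```bash
python3 - <<'E'
from h import *
look("w2"); print(bot.get_obs()["eef_pos"],measure("w2",.1065,np.array([.5087,.2144])))
E
```

```text
[0.50988117 0.13238145 0.09683296] {'plate': (0.5089, 0.2135, 0.0321), 'arrow': (np.float64(-13.9), 600), 'line': (np.float64(90.9), 180, np.float64(0.9988), np.float64(0.0421))}
```

View pics/w2.png

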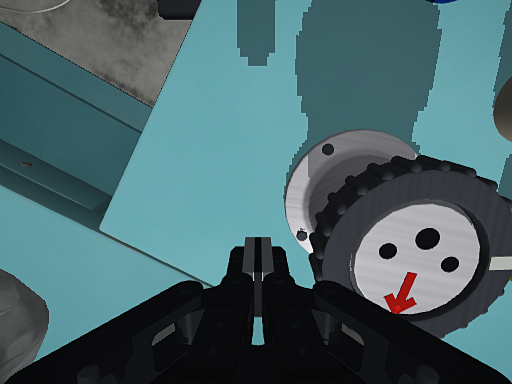

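servo_tool(
  commands=[
    [[-1, 0, 0.03, 0, 0, 0, 0], [-1, 0, 0.05, 0, 0, 0, 0], [-1, 0, 0.05, 0, 0, 0, 0]],
  ],
)

```text
time: 2.78
eef_pos: [0.5091, 0.145, 0.0956]
tool_rot: [0.002, -0.001, 1.0, 0.0]
ft_force: [0.5, 0.2, 0.4]
width: 0.0
finger_force: 0.0
```

servo_tool(
  commands=[
    [[-1, 0, 0.006, 0, 0, 0, 0], [-1, 0, 0.006, 0, 0, 0, 0]],
  ],
)

```text
time: 2.95
eef_pos: [0.5083, 0.1455, 0.0943]
tool_rot: [0.0, -0.001, 1.0, 0.0]
ft_force: [-0.5, 0.6, -0.4]
width: -0.0002
finger_force: 0.0
```

servo_tool(
  commands=[
    [[-1, 0, 0.006, 0, 0, 0, 0], [-1, 0, 0.006, 0, 0, 0, 0]],
  ],
)

```text
time: 3.12
eef_pos: [0.5081, 0.1468, 0.0938]
tool_rot: [-0.0, -0.0, 1.0, 0.0]
ft_force: [0.8, 0.1, 0.5]
width: -0.0001
finger_force: 0.0
```

servo_tool(
  commands=[
    [[-1, 0, 0.006, 0, 0, 0, 0], [-1, 0, 0.006, 0, 0, 0, 0]],
  ],
)

```text
time: 3.28
eef_pos: [0.508, 0.1483, 0.0937]
tool_rot: [-0.0, -0.0, 1.0, 0.0]
ft_force: [-0.0, 0.2, -0.3]
width: -0.0003
finger_force: 0.0
```

servo_tool(
  commands=[
    [[-1, 0, 0.006, 0, 0, 0, 0], [-1, 0, 0.006, 0, 0, 0, 0]],
  ],
)

```text
time: 3.45
eef_pos: [0.5081, 0.1494, 0.0937]
tool_rot: [-0.0, -0.001, 1.0, -0.0]
ft_force: [0.6, -1.7, 0.6]
width: -0.0003
finger_force: 0.7
```

servo_tool(
  commands=[
    [[-1, 0, 0.006, 0, 0, 0, 0], [-1, 0, 0.006, 0, 0, 0, 0]],
  ],
)

```text
time: 3.62
eef_pos: [0.5081, 0.1499, 0.0937]
tool_rot: [-0.0, -0.001, 1.0, -0.002]
ft_force: [1.3, -5.4, -0.3]
width: 0.0001
finger_force: 2.8
```

servo_tool(
  commands=[
    [[-1, 0, 0.006, 0, 0, 0, 0], [-1, 0, 0.006, 0, 0, 0, 0]],
  ],
)

```text
time: 3.78
eef_pos: [0.5081, 0.1502, 0.0937]
tool_rot: [-0.0, -0.001, 1.0, -0.003]
ft_force: [-0.5, -9.8, 0.8]
width: 0.0
finger_force: 4.7
```

servo_tool(
  commands=[
    [[-1, -0.015, 0, 0, 0, 0, 0], [-1, -0.03, 0, 0, 0, 0, 0], [-1, -0.044, 0, 0, 0, 0, 0], [-1, -0.07, 0.002, 0, 0, 0, 0], [-1, -0.096, 0.007, 0, 0, 0, 0], [-1, -0.121, 0.015, 0, 0, 0, 0], [-1, -0.144, 0.027, 0, 0, 0, 0], [-1, -0.166, 0.041, 0, 0, 0, 0], [-1, -0.185, 0.059, 0, 0, 0, 0], [-1, -0.203, 0.078, 0, 0, 0, 0], [-1, -0.217, 0.1, 0, 0, 0, 0], [-1, -0.229, 0.123, 0, 0, 0, 0]],
  ],
)

```text
time: 4.78
eef_pos: [0.566, 0.1842, 0.0939]
tool_rot: [0.001, -0.001, 1.0, -0.0]
ft_force: [0.8, -3.8, 0.5]
width: -0.0001
finger_force: 1.5
```

```bash
python3 - <<'E'
from h import *
look("w3"); o=bot.get_obs(); print(o["eef_pos"],o["ft_force"],measure("w3",.107,np.array([.5087,.2144])))
E
```

```text
[0.56664736 0.18511834 0.09409067] [ 1.07375063 -0.43380043  2.23571952] {'plate': (0.5153, 0.2201, 0.031), 'arrow': (np.float64(-12.6), 849)}
```

View pics/w3.png

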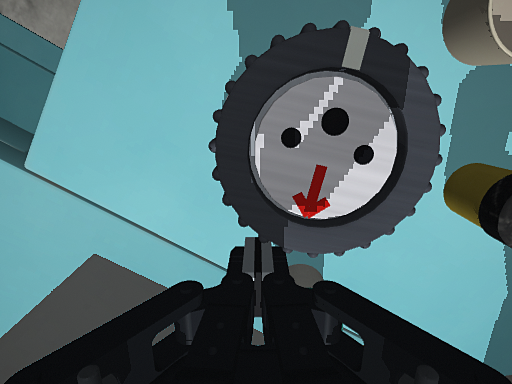

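servo_tool(
  commands=[
    [[-1, -0.007, 0.025, 0, 0, 0, 0], [-1, -0.011, 0.05, 0, 0, 0, 0], [-1, -0.012, 0.076, 0, 0, 0, 0], [-1, -0.012, 0.108, 0, 0, 0, 0], [-1, -0.012, 0.14, 0, 0, 0, 0], [-1, -0.012, 0.172, 0, 0, 0, 0], [-1, -0.01, 0.199, 0, 0, 0, 0], [-1, -0.005, 0.224, 0, 0, 0, 0], [-1, 0.003, 0.249, 0, 0, 0, 0], [-1, 0.015, 0.272, 0, 0, 0, 0], [-1, 0.029, 0.294, 0, 0, 0, 0], [-1, 0.047, 0.314, 0, 0, 0, 0]],
  ],
)

```text
time: 5.83
eef_pos: [0.5534, 0.2629, 0.094]
tool_rot: [0.0, -0.0, 1.0, 0.0]
ft_force: [3.2, 0.0, 0.9]
width: 0.0001
finger_force: 1.3
```

```bash
sed -i 's/w=white&(r>.0385)&(r<.0485)/w=(h[:,2]>105)\&(h[:,1]<70)\&(r>.0395)\&(r<.0475)/' h.py; python3 - <<'E'
from h import *
look("w4"); o=bot.get_obs(); print(o["eef_pos"],o["ft_force"])
c0=np.array([.5087,.2144])
print(measure("w2",.1065,c0),measure("w3",.107,c0),measure("w4",.109,c0))
E
```

```text
[0.55212844 0.26389876 0.09377516] [1.27037523 2.69372441 1.36281809]
{'plate': (0.5089, 0.2135, 0.0321), 'arrow': (np.float64(-13.9), 600), 'line': (np.float64(91.0), 170, np.float64(0.9986), np.float64(0.0427))} {'plate': (0.5153, 0.2201, 0.031), 'arrow': (np.float64(-12.6), 849), 'line': (np.float64(168.7), 426, np.float64(0.9988), np.float64(0.0435))} {'plate': (0.5098, 0.2144, 0.0322), 'arrow': (np.float64(-12.0), 801), 'line': (np.float64(-103.3), 323, np.float64(0.9987), np.float64(0.0436))}
```

servo_tool(
  commands=[
    [[-1, 0.02, 0.016, 0, 0, 0, 0], [-1, 0.041, 0.03, 0, 0, 0, 0], [-1, 0.065, 0.04, 0, 0, 0, 0], [-1, 0.09, 0.047, 0, 0, 0, 0], [-1, 0.115, 0.051, 0, 0, 0, 0], [-1, 0.141, 0.052, 0, 0, 0, 0], [-1, 0.17, 0.052, 0, 0, 0, 0], [-1, 0.2, 0.052, 0, 0, 0, 0], [-1, 0.229, 0.052, 0, 0, 0, 0], [-1, 0.255, 0.05, 0, 0, 0, 0], [-1, 0.281, 0.045, 0, 0, 0, 0], [-1, 0.306, 0.037, 0, 0, 0, 0]],
  ],
)

```text
time: 6.88
eef_pos: [0.4758, 0.2723, 0.0941]
tool_rot: [-0.0, -0.0, 1.0, 0.001]
ft_force: [1.1, 2.2, 1.3]
width: 0.0003
finger_force: 1.4
```

```bash
python3 - <<'E'
from h import *
look("w5"); o=bot.get_obs(); print(o["eef_pos"],o["ft_force"])
c0=np.array([.5087,.2144])
print(measure("w5",.110,c0))
E
```

```text
[0.47433785 0.27153013 0.09349135] [-1.40981562  3.52882154  1.58121205]
{'plate': (0.4993, 0.2092, 0.0295), 'arrow': (np.float64(-4.3), 6)}
```

servo_tool(
  commands=[
    [[-1, 0.02, -0.018, 0, 0, 0, 0], [-1, 0.04, -0.034, 0, 0, 0, 0], [-1, 0.058, -0.053, 0, 0, 0, 0], [-1, 0.073, -0.074, 0, 0, 0, 0], [-1, 0.086, -0.097, 0, 0, 0, 0], [-1, 0.095, -0.121, 0, 0, 0, 0], [-1, 0.102, -0.146, 0, 0, 0, 0], [-1, 0.104, -0.18, 0, 0, 0, 0], [-1, 0.104, -0.204, 0, 0, 0, 0], [-1, 0.104, -0.228, 0, 0, 0, 0], [-1, 0.104, -0.252, 0, 0, 0, 0], [-1, 0.104, -0.276, 0, 0, 0, 0]],
  ],
)

```text
time: 7.93
eef_pos: [0.4473, 0.2015, 0.0933]
tool_rot: [-0.005, -0.0, 1.0, -0.0]
ft_force: [-8.3, 1.2, 6.7]
width: -0.0
finger_force: 4.5
```

```bash
python3 - <<'E'
from h import *
look("w6"); o=bot.get_obs(); print(o["eef_pos"],o["ft_force"])
c0=np.array([.5087,.2144])
print(measure("w6",.111,c0))
E
```

```text
[0.44748827 0.20054728 0.0932999 ] [-10.26483083   0.72869925   6.66857865]
{'plate': (0.489, 0.2005, 0.0084)}
```

servo_tool(
  commands=[
    [[-1, -0.002, -0.025, 0, 0, 0, 0], [-1, -0.007, -0.05, 0, 0, 0, 0], [-1, -0.015, -0.074, 0, 0, 0, 0], [-1, -0.026, -0.096, 0, 0, 0, 0], [-1, -0.041, -0.117, 0, 0, 0, 0], [-1, -0.058, -0.136, 0, 0, 0, 0], [-1, -0.077, -0.153, 0, 0, 0, 0], [-1, -0.099, -0.167, 0, 0, 0, 0], [-1, -0.122, -0.178, 0, 0, 0, 0], [-1, -0.147, -0.186, 0, 0, 0, 0], [-1, -0.172, -0.191, 0, 0, 0, 0], [-1, -0.198, -0.193, 0, 0, 0, 0]],
  ],
)

```text
time: 8.98
eef_pos: [0.4999, 0.1509, 0.0934]
tool_rot: [-0.002, -0.001, 1.0, -0.003]
ft_force: [-6.4, -9.7, 3.6]
width: -0.0
finger_force: 7.4
```

```bash
python3 - <<'E'
from h import *
look("w7"); o=bot.get_obs(); print(o["eef_pos"],o["ft_force"])
c0=np.array([.5087,.2144])
print(measure("w7",.112,c0))
E
```

```text
[0.50120517 0.15045582 0.09352476] [-3.99700831 -8.74444519  1.1828113 ]
{'plate': (0.5081, 0.2138, 0.0318), 'arrow': (np.float64(-13.9), 111), 'line': (np.float64(126.0), 271, np.float64(0.9987), np.float64(0.0435))}
```

servo_tool(
  commands=[
    [[-1, -0.024, 0, 0, 0, 0, 0], [-1, -0.049, 0, 0, 0, 0, 0], [-1, -0.073, 0, 0, 0, 0, 0], [-1, -0.099, 0.002, 0, 0, 0, 0], [-1, -0.125, 0.007, 0, 0, 0, 0], [-1, -0.15, 0.015, 0, 0, 0, 0], [-1, -0.173, 0.027, 0, 0, 0, 0], [-1, -0.194, 0.041, 0, 0, 0, 0], [-1, -0.212, 0.059, 0, 0, 0, 0], [-1, -0.229, 0.078, 0, 0, 0, 0], [-1, -0.242, 0.1, 0, 0, 0, 0], [-1, -0.254, 0.123, 0, 0, 0, 0]],
  ],
)

```text
time: 10.03
eef_pos: [0.5664, 0.1842, 0.0945]
tool_rot: [0.003, -0.001, 1.0, -0.001]
ft_force: [2.8, -5.8, 0.6]
width: 0.0002
finger_force: 2.7
```

```bash
python3 - <<'E'
from h import *
look("w8"); o=bot.get_obs(); print(o["eef_pos"],o["ft_force"])
c0=np.array([.5087,.2144])
print(measure("w8",.113,c0))
E
```

```text
[0.56687213 0.18526271 0.09456808] [ 4.8435815  -4.04991331 -1.62014882]
{'plate': (0.517, 0.2239, 0.0296), 'arrow': (np.float64(-12.6), 851), 'line': (np.float64(-144.2), 434, np.float64(0.9988), np.float64(0.0435))}
```

servo_tool(
  commands=[
    [[-1, -0.007, 0.025, 0, 0, 0, 0], [-1, -0.011, 0.05, 0, 0, 0, 0], [-1, -0.012, 0.076, 0, 0, 0, 0], [-1, -0.012, 0.108, 0, 0, 0, 0], [-1, -0.012, 0.14, 0, 0, 0, 0], [-1, -0.012, 0.172, 0, 0, 0, 0], [-1, -0.01, 0.199, 0, 0, 0, 0], [-1, -0.005, 0.224, 0, 0, 0, 0], [-1, 0.003, 0.249, 0, 0, 0, 0], [-1, 0.015, 0.272, 0, 0, 0, 0], [-1, 0.029, 0.294, 0, 0, 0, 0], [-1, 0.047, 0.314, 0, 0, 0, 0]],
  ],
)

```text
time: 11.08
eef_pos: [0.5526, 0.2643, 0.0942]
tool_rot: [0.001, -0.0, 1.0, 0.0]
ft_force: [2.9, -2.0, 2.7]
width: 0.0002
finger_force: 1.7
```

```bash
python3 - <<'E'
from h import *
look("w9"); o=bot.get_obs(); print(o["eef_pos"],o["ft_force"])
c0=np.array([.5087,.2144])
print(measure("w9",.114,c0))
E
```

```text
[0.55151815 0.26507686 0.09412743] [3.29665683 1.07242323 2.92975277]
{'plate': (0.5098, 0.2105, 0.031), 'arrow': (np.float64(-12.0), 793), 'line': (np.float64(-61.8), 280, np.float64(0.9987), np.float64(0.0435))}
```

servo_tool(
  commands=[
    [[-1, -0.04, 0.04, 0, 0, 0, 0], [-1, -0.08, 0.08, 0, 0, 0, 0], [-1, -0.08, 0.08, -0.15, 0, 0, 0], [-1, -0.08, 0.08, -0.3, 0, 0, 0], [-1, -0.08, 0.08, -0.43, 0, 0, 0], [-1, -0.03, -0.05, -0.43, 0, 0, 0], [-1, -0.03, -0.19, -0.43, 0, 0, 0], [-1, -0.03, -0.19, -0.43, 0, 0, 0], [-1, -0.03, -0.19, -0.43, 0, 0, 0], [-1, -0.03, -0.19, -0.43, 0, 0, 0]],
  ],
)

```text
time: 11.97
eef_pos: [0.5585, 0.2161, 0.2001]
tool_rot: [-0.002, -0.0, 1.0, 0.0]
ft_force: [-0.4, 0.6, 0.2]
width: -0.0001
finger_force: 0.0
```

```bash
python3 - <<'E'
from h import *
look("w10"); o=bot.get_obs(); print(o["eef_pos"],o["ft_force"])
for c0 in ([.5087,.2144],[.5082,.2144],[.5095,.214]):print(measure("w10",.114,np.array(c0)))
c,im=np.load("pics/w10.npy",allow_pickle=True).item(),cv2.imread("pics/w10.png")
hsv=cv2.cvtColor(im,cv2.COLOR_BGR2HSV)
m=cv2.inRange(hsv,(0,0,0),(180,90,255)); m[210:]=0; m[:70]=0; m[:,:180]=0; m[:,330:]=0
k=max(cv2.findContours(m,0,1)[0],key=cv2.contourArea)[:,0]
print("ring",cv2.minEnclosingCircle(ray(c,k,.114)[:,:2].astype(np.float32)))
cv2.imwrite("pics/w10c.png",cv2.resize(im[60:215,170:340],None,fx=3.5,fy=3.5,interpolation=cv2.INTER_CUBIC))
E
```

```text
[0.55872256 0.21646914 0.20026306] [-0.14012183 -0.39465766  1.44902732]
{'plate': (0.5082, 0.2142, 0.0333), 'arrow': (np.float64(-13.0), 260), 'line': (np.float64(-60.5), 99, np.float64(0.9986), np.float64(0.0435))}
{'plate': (0.5082, 0.2142, 0.0333), 'arrow': (np.float64(-12.7), 260), 'line': (np.float64(-59.9), 98, np.float64(0.9986), np.float64(0.0435))}
{'plate': (0.5082, 0.2142, 0.0333), 'arrow': (np.float64(-12.4), 260), 'line': (np.float64(-61.1), 100, np.float64(0.9986), np.float64(0.0435))}
ring ((0.5093756318092346, 0.21403351426124573), 0.05218130722641945)
```

View pics/w10c.png

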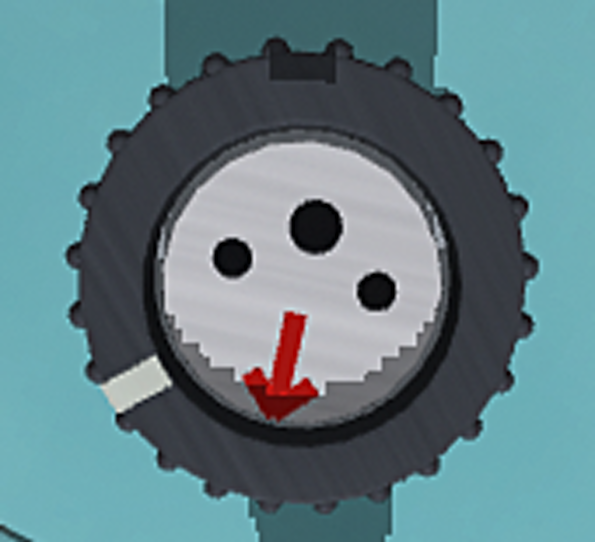

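servo_tool(
  commands=[
    [[-1, 0.12, -0.17, 0, 0, 0, 0], [-1, 0.24, -0.34, 0, 0, 0, 0], [-1, 0.24, -0.34, 0, 0, 0, 0], [-1, 0.24, -0.34, 0.14, 0, 0, 0], [-1, 0.24, -0.34, 0.28, 0, 0, 0], [-1, 0.24, -0.34, 0.42, 0, 0, 0], [-1, 0.24, -0.34, 0.42, 0, 0, 0], [-1, 0.24, -0.34, 0.42, 0, 0, 0], [-1, 0.24, -0.31, 0.42, 0, 0, 0], [-1, 0.24, -0.28, 0.42, 0, 0, 0], [-1, 0.24, -0.26, 0.42, 0, 0, 0], [-1, 0.24, -0.26, 0.42, 0, 0, 0]],
  ],
)

```text
time: 13.02
eef_pos: [0.5018, 0.1499, 0.0991]
tool_rot: [0.002, -0.002, 1.0, -0.003]
ft_force: [0.5, -7.9, 1.8]
width: 0.0002
finger_force: 4.1
```

servo_tool(
  commands=[
    [[-1, -0.02, 0, 0, 0, 0, 0], [-1, -0.04, 0, 0, 0, 0, 0], [-1, -0.06, 0, 0, 0, 0, 0], [-1, -0.08, 0, 0, 0, 0, 0], [-1, -0.08, 0, 0, 0, 0, 0]],
  ],
)

```text
time: 13.43
eef_pos: [0.5221, 0.1503, 0.099]
tool_rot: [0.002, -0.001, 1.0, -0.001]
ft_force: [0.7, -4.9, 3.2]
width: 0.0003
finger_force: 2.8
```

```bash
python3 - <<'E'
from h import *
c=np.load("pics/w10.npy",allow_pickle=True).item()
p=ray(c,np.array([[294,312],[275,418]])/3.5+[170,60],.104); d=p[1]-p[0]; print("arrow dir",np.degrees(np.arctan2(d[1],d[0])),p)
look("w11"); o=bot.get_obs(); print(o["eef_pos"],o["ft_force"])
print(measure("w11",.1145,np.array([.5087,.2144])))
E
```

```text
arrow dir -10.44647190777167 [[0.51545529 0.21270279 0.104     ]
 [0.54068785 0.20805059 0.104     ]]
[0.52200402 0.15025821 0.09895018] [ 0.33276137 -6.04491081  4.14768827]
{'plate': (0.5084, 0.2137, 0.0318), 'arrow': (np.float64(-13.5), 582)}
```

servo_tool(
  commands=[
    [[-1, -0.02, 0.001, 0, 0, 0, 0], [-1, -0.04, 0.004, 0, 0, 0, 0], [-1, -0.055, 0.008, 0, 0, 0, 0], [-1, -0.055, 0.008, 0, 0, 0, 0], [-1, -0.055, -0.03, 0, 0, 0, 0], [-1, -0.055, -0.08, 0, 0, 0, 0], [-1, -0.055, -0.08, -0.14, 0, 0, 0], [-1, -0.055, -0.08, -0.28, 0, 0, 0], [-1, -0.055, -0.08, -0.42, 0, 0, 0]],
  ],
)

```text
time: 14.23
eef_pos: [0.5326, 0.13, 0.2013]
tool_rot: [-0.001, 0.0, 1.0, 0.0]
ft_force: [2.0, -0.5, 0.1]
width: -0.0005
finger_force: 0.0
```

servo_tool(
  commands=[
    [[-1, -0.05, 0.17, 0, 0, 0, 0], [-1, -0.1, 0.33, 0, 0, 0, 0], [-1, -0.1, 0.33, 0, 0, 0, 0], [-1, -0.1, 0.33, 0, 0, 0, 0], [-1, -0.1, 0.33, 0, 0, 0, 0]],
  ],
)

```text
time: 14.65
eef_pos: [0.558, 0.2128, 0.2004]
tool_rot: [-0.001, -0.001, 1.0, -0.0]
ft_force: [-0.3, -0.2, 0.7]
width: 0.0
finger_force: 0.0
```

```bash
cat >> h.py <<'E'
def hover(name,z=.115):
    o=bot.get_obs(); look(name); c,im=np.load(f"pics/{name}.npy",allow_pickle=True).item(),cv2.imread(f"pics/{name}.png")
    print(o["time"],o["eef_pos"])
    hsv=cv2.cvtColor(im,cv2.COLOR_BGR2HSV); m=cv2.inRange(hsv,(0,0,0),(180,90,255)); q=proj(c,[.509,.214,z])[0].astype(int); k=np.zeros_like(m); cv2.circle(k,tuple(map(int,q)),75,255,-1); m&=k; m[212:]=0
    k=max(cv2.findContours(m,0,1)[0],key=cv2.contourArea)[:,0]
    (x,y),r=cv2.minEnclosingCircle(ray(c,k,z)[:,:2].astype(np.float32)); print("ring",x,y,r)
    for c0 in ([.5087,.2144],[x,y]): print(measure(name,z,np.array(c0)))
E
python3 -c "
from h import *
hover('w12')"
```

```text
14.65 [0.55796471 0.21281141 0.2003834 ]
ring 0.5093265175819397 0.21444717049598694 0.05205663666129112
{'plate': (0.5078, 0.2141, 0.0334), 'arrow': (np.float64(-13.1), 255), 'line': (np.float64(-27.4), 88, np.float64(0.9987), np.float64(0.0434))}
{'plate': (0.5078, 0.2141, 0.0334), 'arrow': (np.float64(-13.7), 255), 'line': (np.float64(-27.8), 90, np.float64(0.9987), np.float64(0.0435))}
```

servo_tool(
  commands=[
    [[-1, 0.1, -0.16, 0, 0, 0, 0], [-1, 0.21, -0.325, 0, 0, 0, 0], [-1, 0.21, -0.325, 0, 0, 0, 0], [-1, 0.21, -0.325, 0.14, 0, 0, 0], [-1, 0.21, -0.325, 0.28, 0, 0, 0], [-1, 0.21, -0.325, 0.42, 0, 0, 0], [-1, 0.21, -0.325, 0.42, 0, 0, 0], [-1, 0.21, -0.325, 0.42, 0, 0, 0], [-1, 0.21, -0.29, 0.42, 0, 0, 0], [-1, 0.21, -0.26, 0.42, 0, 0, 0], [-1, 0.21, -0.245, 0.42, 0, 0, 0], [-1, 0.21, -0.245, 0.42, 0, 0, 0]],
  ],
)

```text
time: 15.7
eef_pos: [0.5083, 0.1498, 0.0993]
tool_rot: [0.003, -0.003, 1.0, -0.004]
ft_force: [0.4, -12.2, 1.9]
width: -0.0
finger_force: 6.3
```

servo_tool(
  commands=[
    [[-1, -0.02, 0, 0, 0, 0, 0], [-1, -0.04, 0, 0, 0, 0, 0], [-1, -0.052, 0, 0, 0, 0, 0], [-1, -0.052, 0, 0, 0, 0, 0], [-1, -0.052, -0.04, 0, 0, 0, 0], [-1, -0.052, -0.08, 0, 0, 0, 0], [-1, -0.052, -0.08, -0.14, 0, 0, 0], [-1, -0.052, -0.08, -0.28, 0, 0, 0], [-1, -0.052, -0.08, -0.42, 0, 0, 0]],
  ],
)

```text
time: 16.45
eef_pos: [0.5187, 0.132, 0.2029]
tool_rot: [-0.0, -0.0, 1.0, 0.0]
ft_force: [1.5, 0.3, -0.0]
width: -0.0002
finger_force: 0.0
```

servo_tool(
  commands=[
    [[-1, -0.08, 0.17, 0, 0, 0, 0], [-1, -0.16, 0.33, 0, 0, 0, 0], [-1, -0.16, 0.33, 0, 0, 0, 0], [-1, -0.16, 0.33, 0, 0, 0, 0], [-1, -0.16, 0.33, 0, 0, 0, 0]],
  ],
)

```text
time: 16.87
eef_pos: [0.5587, 0.2146, 0.2013]
tool_rot: [-0.0, -0.001, 1.0, -0.0]
ft_force: [0.3, -0.1, -1.0]
width: -0.0001
finger_force: 0.0
```

```bash
python3 -c "
from h import *
hover('w13')
im=cv2.imread('pics/w13.png'); cv2.imwrite('pics/w13c.png',cv2.resize(im[60:215,180:350],None,fx=3.5,fy=3.5,interpolation=cv2.INTER_CUBIC))"
```

```text
16.8667 [0.55868241 0.2146341  0.20131622]
ring 0.5092214941978455 0.21421942114830017 0.05215127766132355
{'plate': (0.508, 0.2141, 0.0334), 'arrow': (np.float64(-12.8), 267), 'line': (np.float64(-13.4), 87, np.float64(0.9988), np.float64(0.0435))}
{'plate': (0.508, 0.2141, 0.0334), 'arrow': (np.float64(-12.6), 267), 'line': (np.float64(-13.3), 87, np.float64(0.9987), np.float64(0.0435))}
```

View pics/w13c.png

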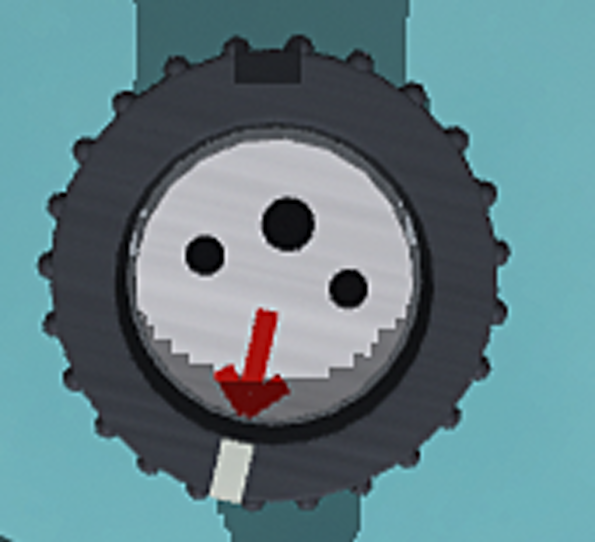

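servo_tool(
  commands=[
    [[-1, 0.1, -0.16, 0, 0, 0, 0], [-1, 0.2, -0.33, 0, 0, 0, 0], [-1, 0.2, -0.33, 0, 0, 0, 0], [-1, 0.2, -0.33, 0.14, 0, 0, 0], [-1, 0.2, -0.33, 0.28, 0, 0, 0], [-1, 0.2, -0.33, 0.42, 0, 0, 0], [-1, 0.2, -0.33, 0.42, 0, 0, 0], [-1, 0.2, -0.33, 0.42, 0, 0, 0], [-1, 0.2, -0.29, 0.42, 0, 0, 0], [-1, 0.2, -0.265, 0.42, 0, 0, 0], [-1, 0.2, -0.25, 0.42, 0, 0, 0], [-1, 0.2, -0.25, 0.42, 0, 0, 0]],
  ],
)

```text
time: 17.92
eef_pos: [0.5113, 0.1498, 0.0994]
tool_rot: [0.003, -0.003, 1.0, -0.004]
ft_force: [-0.3, -12.6, 3.1]
width: -0.0004
finger_force: 6.3
```

servo_tool(
  commands=[
    [[-1, -0.003, 0, 0, 0, 0, 0], [-1, -0.006, 0, 0, 0, 0, 0], [-1, -0.006, 0, 0, 0, 0, 0], [-1, -0.006, 0, 0, 0, 0, 0], [-1, -0.006, -0.04, 0, 0, 0, 0], [-1, -0.006, -0.08, 0, 0, 0, 0], [-1, -0.006, -0.08, -0.14, 0, 0, 0], [-1, -0.006, -0.08, -0.28, 0, 0, 0], [-1, -0.006, -0.08, -0.42, 0, 0, 0]],
  ],
)

```text
time: 18.67
eef_pos: [0.5104, 0.132, 0.203]
tool_rot: [0.0, -0.0, 1.0, 0.0]
ft_force: [1.4, 0.2, -0.4]
width: -0.0002
finger_force: 0.0
```

servo_tool(
  commands=[
    [[-1, -0.1, 0.17, 0, 0, 0, 0], [-1, -0.19, 0.33, 0, 0, 0, 0], [-1, -0.19, 0.33, 0, 0, 0, 0], [-1, -0.19, 0.33, 0, 0, 0, 0], [-1, -0.19, 0.33, 0, 0, 0, 0]],
  ],
)

```text
time: 19.08
eef_pos: [0.5578, 0.2148, 0.2013]
tool_rot: [-0.0, -0.001, 1.0, -0.0]
ft_force: [0.0, -0.0, -0.1]
width: 0.0001
finger_force: 0.0
```

```bash
python3 -c "
from h import *
hover('w14')
im=bot.grab_frame('scene')[:,:,::-1]; a=cv2.imread('pics/scene0.png'); cv2.imwrite('pics/s1.png',im)
w=cv2.imread('pics/w14.png')
cv2.imwrite('pics/fin.png',np.hstack([cv2.resize(w[60:215,180:350],(428,390),interpolation=cv2.INTER_CUBIC),cv2.resize(im[130:290,140:345],(370,390))[:, :]]))"
```

```text
19.0833 [0.55779724 0.21475638 0.20131315]
ring 0.5092325806617737 0.21412476897239685 0.052060868591070175
{'plate': (0.505, 0.214, 0.0328), 'arrow': (np.float64(-12.8), 265), 'line': (np.float64(-13.0), 87, np.float64(0.9987), np.float64(0.0435))}
{'plate': (0.505, 0.214, 0.0328), 'arrow': (np.float64(-12.4), 265), 'line': (np.float64(-12.7), 88, np.float64(0.9987), np.float64(0.0435))}
```

View pics/fin.png

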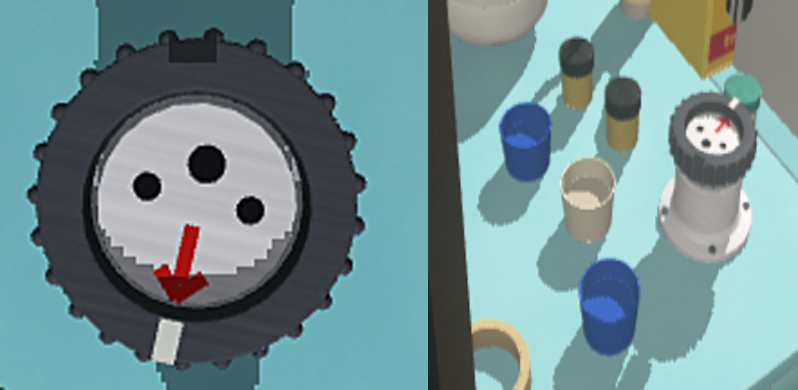

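```bash
python3 -c "
from station import bot
print(bot.hand_in())"
```

```text
the job is handed in; nothing more can be done
None
```

The ring is backed off counter-clockwise to its second pass of the red arrow, with its white line left within about 1–2° of it, and the last pictures show the jars and cup standing where they were. I handed the job in at about 19 s with the arm clear of everything.

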